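# Roll the seal bar of a specimen case home

## Robot

A 7-joint arm with a two-finger parallel gripper is mounted at the origin on the work surface. World frame = base frame: x ahead of the robot, y to its left, z up, the work surface at z = 0. Lengths are in m, angles in rad, forces in N, time in s.
With the tool pointing down it reaches from about 0.35 to 0.9 m from the base axis. Payload 8.1 kg.
Tool frame: the origin (TCP) lies midway between the tips of the shut fingers; the grasp point (between the pads) lies 19 mm behind it; z points along the fingers, y is the line along which they close (so a half turn about z gives the same grasp; the last joint's range is limited). The gripper opens to 92 mm and grips with 3 to 60 N. Pads are 19 mm wide; open, the fingers measure 130 mm over their backs; the gripper's body (75 mm by 190 mm) begins 47 mm behind the grasp point.
Start: joints at [-1.216, 0.434, 0.025, 1.573, -0.012, 1.134, -0.075], TCP at [0.276, 0.561, 0.227] pointing down, gripper open.
Joint ranges: [-2.62, 2.62], [-0.44, 2.09], [-1.27, 1.32], [0.08, 2.57], [-1.32, 4.46], [0.12, 2], [-2.74, 2.74]. Speed limits (rad/s): [2.22, 2.22, 3.01, 3.01, 3.14, 3.14, 3.14].

## Interface

Orientations are given as a rotation vector (axis times angle).
In Python, from cell import readout, get_image, calibration, ticket gives the robot as it stands. The module is installed in compiled form; this text tells all that it offers.
- The arm moves only by the tool move_arm, never from a script. Its argument "series" is a list of rows, each a list of 6 numbers: the shift along the world's x, y, z as a fraction of full scale, then the turn, a rotation vector about the world's x, y, z as a fraction of full scale. A call has 1 to 5 rows; each row is the pose to reach, as a shift and turn from the pose commanded when the call began; what a row does not reach only later rows make up. Full scale, the value 1, is 0.75 m for a shift and 60 degrees for a turn. A row lasts 1/10 s, in which the tool goes at most 50 mm and 8.59 degrees, less where a joint would pass 70% of its speed; a pose out of reach is approached as far as the arm can. A call with a number of a shift or a turn outside -1 to 1 is refused whole. A call with a gripper value outside its range is refused whole. "claw" is the opening, from -1 (shut) to 1 (fully open), so that 0 is half open, set as the call begins (left out, the last holds). The fingers move at their own pace and stop on an object; "squeeze" is the grip in N (left out, the last holds). Time passes only in rows, so rows that repeat a pose let the fingers close. It gives the time, the measured TCP pose, the force, the opening and the grip force at its end, in the units of the state.
- readout.observe(): the state, without advancing time (a new reading comes with each control period).
- get_image(name): name is "side" or "top"; returns (picture, depth): 420x560x3 uint8, red, green, blue; 420x560 float32, m along the optical axis (not along the pixel's ray), 0 where there is no reading.
- calibration(name): a dict with "fx", "fy", "cx", "cy" (pixels), "view" (4x4, takes a point from world to camera coordinates). Camera axes: x right, y down, z forward; pixel columns grow to the right and rows downward; lengths in m; the calibration is good to about 2 mm. A picture is of the moment at which its call begins. calibration takes no time and is no camera call.
- ticket.sign_off(): hands the job in; it is judged then, once.
The state is a dict: "clock": time; "joints": joint angles; "dq": joint speeds; "joint_efforts": joint torques, N m; "position": TCP position; "ee_rot": TCP orientation; "force": force on the tool from outside, world axes, zero at the start; "ft_torque": the same for the moment, N m; "width": opening from 0.0 (shut) to 1.0 (fully open); "gripper_force": force on a finger pad.
Only numpy, scipy, OpenCV 4.12 (cv2) and the standard library are available. Lean on these libraries where they do the work, as an engineer would, in place of code of your own. Each camera call takes 0.05 s, during which the arm holds its last target. There are 200 camera calls.

## Task

On one of the two specimen cases the links of the seal bar still stand up above its end blocks. Take the palm roller (the tool with the wheel) from its rack, roll it along that bar with firm pressure until all four links are fully home, level with the end blocks, then hang the roller back upright in its own rack and let go. Press the bar only with the roller, and keep the gripper off the case.

Things in the scene. Friction and masses are not known exactly. Their poses are not given: they have to be found in the camera images.
- roller_grip (a point): Centre of the roller's grip: grey block 64 (x) by 28 (y) by 56 mm high, z up; take it from above across the 28 mm. 36 mm below this point is the underside of a steel cross plate, 96 (x) by 44 (y) by 8 mm; 90 mm below it the bottom of the one rubber wheel, 50 mm diameter, 30 mm wide, which rolls along y. About 0.4 kg. The look-alike in the other rack has a flat foot, no wheel.
- wheel (a joint): Angle of the roller's free-turning wheel, rad; 0 at the start, 1 rad is 25 mm of rolling.
- rack: The roller's fixed aluminium rack, 82 (x) by 90 (y) by 66 mm high; origin: centre of its underside. Two rails along y on posts, 58 mm apart: the roller's cross plate lies on them, its 40 mm wide fork and wheel hang between them (9 mm play each way in x, open at both y ends). Roller home: x and y as the rack's, grip point 102 mm above the origin. The twin rack holds the look-alike.
- case: Fixed black specimen case, 110 (x) by 200 (y) by 45 mm high; origin: centre of its underside. Its seal bar lies along y at x = -42 mm (robot's side), 18 mm wide: four dark steel links, each 36 mm long, then at each end a fixed aluminium block (y 72 to 98 mm, both signs) with its top 50 mm above the origin. Loose links stand 6 to 8 mm above the blocks. The other case's bar is already level.
- link1 (a joint): Link 1 of the seal bar, at y = -54 mm of the case: metres pressed down, 0 to 0.002 at the start (top 8 to 6 mm above the end blocks), 0.008 fully home (top level with the end blocks). It only slides straight down, against about 6 N of friction, and stays where it is pushed.
- link2 (a joint): Link 2 of the seal bar, at y = -18 mm of the case: metres pressed down, 0 to 0.002 at the start (top 8 to 6 mm above the end blocks), 0.008 fully home (top level with the end blocks). It only slides straight down, against about 6 N of friction, and stays where it is pushed.
- link3 (a joint): Link 3 of the seal bar, at y = 18 mm of the case: metres pressed down, 0 to 0.002 at the start (top 8 to 6 mm above the end blocks), 0.008 fully home (top level with the end blocks). It only slides straight down, against about 6 N of friction, and stays where it is pushed.
- link4 (a joint): Link 4 of the seal bar, at y = 54 mm of the case: metres pressed down, 0 to 0.002 at the start (top 8 to 6 mm above the end blocks), 0.008 fully home (top level with the end blocks). It only slides straight down, against about 6 N of friction, and stays where it is pushed.
Things that resemble listed ones, but are neither listed nor needed, are in the scene too. What is shaped like the part that bears roller_grip but green or red is not meant.

How it is judged:
On the way:
1. the roller's wheel has rolled at least 50 mm and pressed a link of the bar down ((value of joint wheel above 2 rad or value of joint wheel below -2 rad) and value of joint any of link1, link2, link3, link4 above 0.005 m), for 0.05 s.
At the end, for the whole second after the job is handed in: All four links within 3 mm of fully home, and the roller hanging released in its own rack: grip point within 15 mm (rack x) and 35 mm (rack y) of the rack's centre and within 8 mm of its resting height, within 10 degrees of upright and 20 degrees of the rack's direction (value of joint each of link1, link2, link3, link4 above 0.005 m and x of roller_grip in the frame of rack between -0.015 and 0.015 m and y of roller_grip in the frame of rack between -0.035 and 0.035 m and z of roller_grip in the frame of rack between 0.094 and 0.11 m and angle between roller_grip's own z axis and vertical below 0.17 rad and angle between the x axis of roller_grip and the x axis of rack, either way round below 0.35 rad); the robot touches nothing.
It fails at once if the gripper or arm pushes on the case or its bar (more than 3 N) (contact force between any of the fingers, the arm and case above 3 N).
It also fails if it takes over 48 s, if anything falls off the work surface, if the arm or the gripper's body presses on something with over 40 N, if the wrist force passes 120 N, or if a joint passes its speed limit or range.

## Working session

There is one attempt and no reset: what is moved stays moved. The work goes in short steps, Python scripts to look and compute and a tool call to move; the robot and the scene stay as the last step left them, time stands still between calls to the robot, and variables do not carry over. Pictures are saved under pics/ and viewed, at most 10 in all, crops included, and the job is handed in when it is done.

Besides the shell and the picture viewer there is one more tool, called as name([rows], argument=value, ...), one row to a line, values as JSON. move_arm: Moves the arm, as the interface text tells. Shift numbers are shares of 0.75 m and turn numbers shares of 60 degrees, none past 1 either way. Its arguments: {"type":"object","properties":{"series":{"type":"array"},"claw":{"type":"number"},"squeeze":{"type":"number"}},"required":["series"]}

```bash
mkdir -p pics
cat > h.py <<'E'
import numpy as np, cv2
from cell import readout, get_image, calibration, ticket
def pts(name):
    im,d=get_image(name); c=calibration(name)
    v,u=np.mgrid[0:420,0:560]
    P=np.stack([(u-c['cx'])/c['fx']*d,(v-c['cy'])/c['fy']*d,d,np.ones_like(d)],-1)
    return im,d,(P@np.linalg.inv(c['view']).T)[...,:3]
E
python3 - <<'E'
from h import *
for n in('top','side'):
    im,d,W=pts(n); np.savez(f'pics/{n}0.npz',im=im,W=W,d=d); cv2.imwrite(f'pics/{n}0.png',im[...,::-1])
    c=calibration(n); print(n,c['fx'],np.linalg.inv(c['view'])[:3].round(3))
print(readout.observe())
E
```

```text
top 442.73158685858925 [[-0.026 -0.995  0.099  0.405]
 [-1.     0.027  0.01  -0.012]
 [-0.013 -0.098 -0.995  0.93 ]]
side 532.309639006006 [[ 0.995 -0.071  0.074  0.418]
 [-0.102 -0.766  0.635 -0.693]
 [ 0.011 -0.639 -0.769  0.898]]
{'clock': 0.1, 'joints': array([-1.21560524,  0.43515633,  0.02500784,  1.57399813, -0.01156416,
        1.1339978 , -0.07511144]), 'dq': array([-2.12178835e-03, -2.64856555e-05,  8.75252832e-04, -8.57814663e-04,
        2.33355855e-03,  1.55828755e-03, -3.79377216e-04]), 'joint_efforts': array([ 4.03040496e-03, -6.69125462e+01,  9.88398604e-01, -3.15147507e+01,
       -6.05182489e-02,  3.73046170e-02,  3.59163528e-05]), 'position': array([0.27610553, 0.56020037, 0.22602507]), 'ee_rot': array([-7.12947849e-01, -3.05947327e+00,  2.21163261e-03]), 'force': array([ 2.20173384e-04, -7.96723733e-01, -3.47083469e-01]), 'ft_torque': array([0.02166043, 0.02227262, 0.03385101]), 'gripper_force': 0.0, 'width': 0.999069650669257}
```

View pics/top0.png

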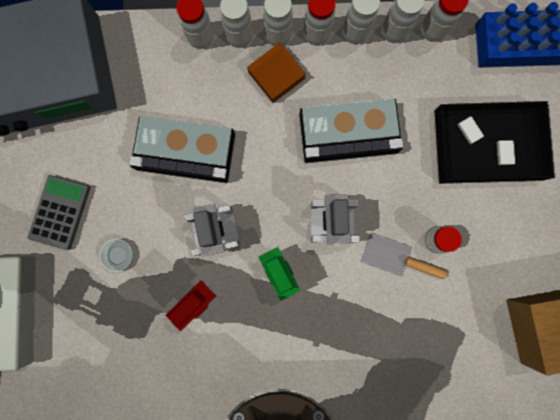

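View pics/side0.png

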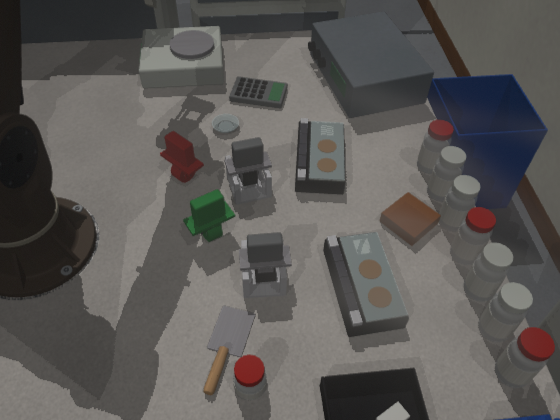

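The top view shows cases at about (182,150) and (350,130), and racks at (212,228) and (335,218). The side view shows the racks at (248,165) and (264,260). Next I'll measure the bar heights and look at the racks up close.

Run:
```python
from h import *
t=np.load('pics/top0.npz'); W=t['W']; im=t['im']
def rect(m,lab):
    P=W[m][:,:2].astype(np.float32); r=cv2.minAreaRect(P*1000); print(lab,m.sum(),np.round(r[0],1),np.round(r[1],1),round(r[2],1),'zmed',np.median(W[m][:,2]).round(4))
v,u=np.mgrid[0:420,0:560]
for lab,(a,b,c,d) in {'caseL':(120,245,105,190),'caseR':(293,410,90,170),'rackL':(175,245,195,265),'rackR':(302,372,185,252)}.items():
    box=(u>a)&(u<b)&(v>c)&(v<d)
    z=W[...,2]; 
    if 'case' in lab:
        rect(box&(z>.035)&(z<.065),lab)
        k=cv2.morphologyEx((box&(z>.035)).astype(np.uint8),cv2.MORPH_OPEN,np.ones((3,3)));rect(k>0,lab+' open')
        wh=box&(z>.035)&(im.min(-1)>150); 
        n,l,s,cc=cv2.connectedComponentsWithStats(wh.astype(np.uint8))
        for i in range(1,n):
            if s[i,4]>25: print('  bright',s[i],cc[i].round(1),W[l==i].mean(0).round(4))
    else:
        for lo,hi in((.055,.08),(.115,.15)):
            k=cv2.morphologyEx((box&(z>lo)&(z<hi)).astype(np.uint8),cv2.MORPH_OPEN,np.ones((3,3)));rect(k>0,f'{lab} {lo}')
s=cv2.imread('pics/side0.png')
c1=cv2.resize(s[125:210,210:300],None,fx=4.2,fy=4.2,interpolation=2);c2=cv2.resize(s[220:305,225:315],None,fx=4.2,fy=4.2,interpolation=2)
cv2.imwrite('pics/racks.png',np.clip(np.hstack([c1,c2])*1.6,0,255))
tt=cv2.imread('pics/top0.png')
c1=cv2.resize(tt[105:195,120:250],None,fx=3,fy=3);c2=cv2.resize(tt[85:175,285:415],None,fx=3,fy=3)
c3=cv2.resize(s[110:200,280:360],None,fx=3.2,fy=3.2)
cv2.imwrite('pics/cases.png',np.clip(np.hstack([c1,c2])*1.6,0,255))
```

```text
caseL 5075 [621.5 181.3] [200.4 108.6] 80.6 zmed 0.0451
caseL open 5093 [579.  109.6] [387.3 172. ] 58.9 zmed 0.0451
  bright [142 128   6  15  69] [144.6 136.1] [0.647  0.2566 0.0451]
  bright [150 129   6  15  75] [152.9 135.9] [0.647  0.2396 0.0449]
  bright [130 156  11  10  87] [135.2 160.8] [0.5931 0.2707 0.06  ]
  bright [213 168  13  10  91] [219.1 172.3] [0.5649 0.1028 0.0598]
caseR 5135 [ 651.4 -166.7] [109.  200.4] 4.2 zmed 0.0455
caseR open 5145 [ 556.  -149.4] [218.1 344.6] 79.9 zmed 0.0455
  bright [314 117  14  16 154] [320.7 124.9] [ 0.6599 -0.1044  0.0456]
  bright [309 118   6  15  61] [311.2 123.5] [ 0.6633 -0.0852  0.0452]
  bright [390 139  13   9 100] [396. 143.] [ 0.6124 -0.2493  0.0679]
  bright [306 148  13   9 100] [312.  151.5] [ 0.602  -0.0838  0.0593]
rackL 0.055 782 [451.6 120.2] [96.1 90.4] 10.9 zmed 0.0727
rackL 0.115 563 [450.8 124. ] [64.1 28.3] 10.3 zmed 0.1294
rackR 0.055 784 [ 465.8 -125. ] [89.9 95.5] 88.3 zmed 0.0729
rackR 0.115 554 [ 465.4 -126.6] [64.3 28.2] 0.5 zmed 0.1297[ WARN:0@0.352] global loadsave.cpp:1063 imwrite_ Unsupported depth image for selected encoder is fallbacked to CV_8U.
```

View pics/racks.png

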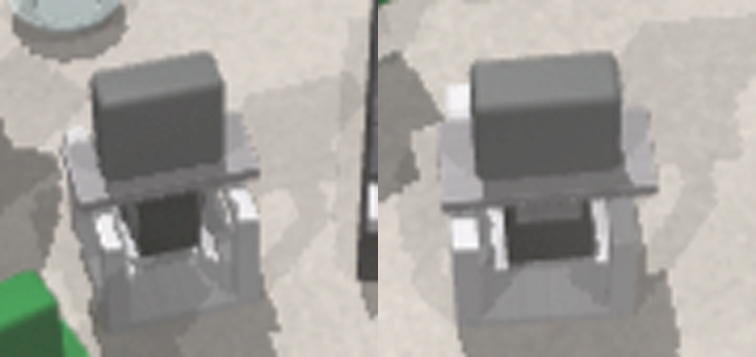

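View pics/cases.png

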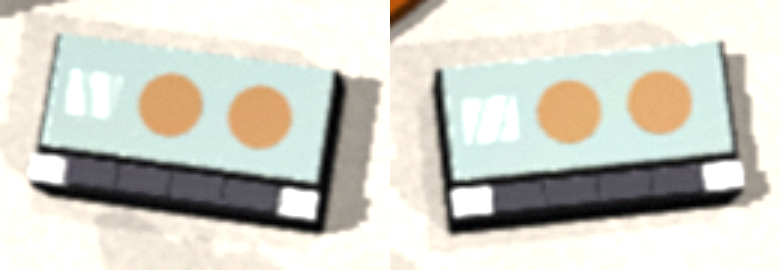

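The rack crops show dark parts between the rails on both tools, so I can't tell wheel from foot by eye. Neither bar clearly stands up in the case crops. I'll settle both from depth.

Run:
```python
from h import *
t=np.load('pics/top0.npz'); s=np.load('pics/side0.npz')
for lab,cx,cy,yaw in(('L',.6215,.1813,-9.4),('R',.6514,-.1667,4.2)):
    a=np.radians(yaw);R=np.array([[np.cos(a),-np.sin(a)],[np.sin(a),np.cos(a)]])
    for nm,D in(('top',t),('side',s)):
        W=D['W'].reshape(-1,3); L=(W[:,:2]-[cx,cy])@R
        ok=(abs(L[:,0]+.042)<.006)&(W[:,2]>.03)&(W[:,2]<.08)
        print(lab,nm,[(y,len(q),round(float(np.median(q))*1000,1)) for y in(-85,-54,-18,18,54,85) for q in [W[ok&(abs(L[:,1]*1000-y)<10),2]] if len(q)])
# gaps under plate in side view
W=s['W']
for lab,c,yaw in(('L',(.451,.124),10.5),('R',(.4655,-.1265),.5)):
    a=np.radians(yaw);R=np.array([[np.cos(a),-np.sin(a)],[np.sin(a),np.cos(a)]])
    L=np.dstack([(W[...,:2]-c)@R,W[...,2]])
    print(lab)
    for z in range(62,8,-6):
        row=[]
        for x in range(-24,25,6):
            m=(abs(L[...,0]*1000-x)<3)&(abs(L[...,2]*1000-z)<3)&(abs(L[...,1])<.06)
            row.append(f"{np.median(L[m][:,1])*1000:6.0f}" if m.any() else '   .  ')
        print(z,*row)
```

```text
L top [(-85, 56, 50.3), (-54, 59, 56.3), (-18, 59, 57.3), (18, 57, 57.3), (54, 59, 57.7), (85, 54, 50.0)]
L side [(-85, 49, 48.3), (-54, 41, 55.1), (-18, 31, 55.8), (18, 33, 56.6), (54, 32, 56.5), (85, 17, 50.0)]
R top [(-85, 57, 50.3), (-54, 58, 50.5), (-18, 57, 50.6), (18, 59, 50.4), (54, 57, 50.1), (85, 58, 50.6)]
R side [(-85, 80, 48.4), (-54, 61, 48.4), (-18, 56, 48.5), (18, 57, 48.6), (54, 52, 48.8), (85, 50, 48.8)]
L
62    .      -16    -15    -16    .      -16    .      .      -33
56    .      -16    -12    -15    -12    -13    -14    .      -35
50     -5    -10    -18    -17    -17    -17    -16     -8    -45
44     -3     -9    -20    -20    -19    -20    -21     -7    -44
38      0    -11    -20    -21    -22    -20    -21     -7    -35
32      2     -8    -21    -21    -20    -21    -20     -9    -40
26      0    -12    -20    -21    -20    -19    -20     -9    -43
20    .       -7    -17    .      .      -17    -17    .      -36
14    .       -7    .      .      .      .      .      .      -40
R
62    .      -17    .      .      .      -17    .      .      -36
56    .      .      -14    -13    -13    -13    -14    .      -42
50    .      -12    -12    -13    -13    -13    -12    .      -42
44     -9    -14    -14    -15    -15    -14    -14    -10    -41
38     -9    -14    -19    -17    -19    -16    -19    -15    -42
32    -13    -19    -20    -21    -21    -21    -20    -20    -41
26    -11    -21    -21    -20    -21    -20    -20    -20    -41
20    .      -18    -20    -20    -20    -20    -20    .      -41
14    .      .      .      .      .      .      .      .      -41
```

Depth settles both. The left case's links stand at 56–58 mm against 50 mm end blocks, so that's the loose bar. The left tool has a curved front 30 mm wide, so it's the wheel. Targets:
- **Grip:** (0.451, 0.124), yaw +10.3°.
- **Case:** yaw −9.4°.

Next I'll move above the roller.

move_arm([
  [0.05,-0.12,0,0,0,0.14],
  [0.1,-0.24,0,0,0,0.28],
  [0.14,-0.35,0,0,0,0.42],
  [0.19,-0.47,0,0,0,0.56],
  [0.233,-0.581,0,0,0,0.608],
], claw=1, squeeze=60)

```text
clock: 0.6
position: [0.37, 0.3278, 0.2265]
ee_rot: [0.289, -3.128, 0.0]
force: [1.5, -0.4, -0.6]
width: 0.997
gripper_force: 0.0
```

move_arm([
  [0.03,-0.07,0,0,0,0],
  [0.055,-0.13,0,0,0,0],
  [0.08,-0.2,0,0,0,0],
  [0.1,-0.25,0,0,0,0],
  [0.1,-0.25,0,0,0,0],
])

```text
clock: 1.1
position: [0.4465, 0.1354, 0.2267]
ee_rot: [-0.266, 3.13, -0.004]
force: [0.3, 0.5, 0.3]
width: 1.001
gripper_force: 0.0
```

move_arm([
  [0.006,-0.015,-0.05,0,0,0],
  [0.006,-0.015,-0.1,0,0,0],
  [0.006,-0.015,-0.14,0,0,0],
  [0.006,-0.015,-0.14,0,0,0],
  [0.006,-0.015,-0.14,0,0,0],
])

```text
clock: 1.6
position: [0.449, 0.1314, 0.122]
ee_rot: [0.281, -3.128, 0.0]
force: [0.2, 0.6, 0.4]
width: 1.001
gripper_force: 0.0
```

Run:
```python
from h import *
o=readout.observe(); print(o['position'],o['joints'],o['force'])
s=get_image('side')[0][...,::-1]; t=get_image('top')[0][...,::-1]
cv2.imwrite('pics/c1.png',np.hstack([cv2.resize(s[90:230,170:310],(400,400)),cv2.resize(t[170:280,160:270],(400,400))]))
```

```text
[0.44896644 0.13137097 0.12201586] [-0.46776263  0.31001138  0.08551014  2.07682945 -0.03803023  0.75737523
  1.39127818] [0.1573305  0.60999223 0.41796647]
```

View pics/c1.png

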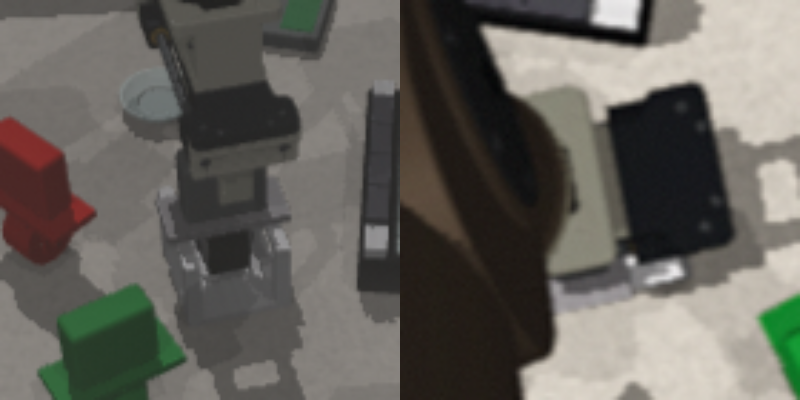

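The fingers straddle the grip correctly, with the tool about 7 mm too far in y. I'll correct that, go down and close.

move_arm([
  [0.003,-0.01,-0.025,0,0,0],
  [0.003,-0.01,-0.049,0,0,0],
  [0.003,-0.01,-0.049,0,0,0],
  [0.003,-0.01,-0.049,0,0,0],
])

```text
clock: 2.1
position: [0.452, 0.124, 0.0862]
ee_rot: [-0.281, 3.128, 0.001]
force: [0.2, -0.4, 1.3]
width: 0.997
gripper_force: 0.0
```

move_arm([
  [0,0,0,0,0,0],
  [0,0,0,0,0,0],
  [0,0,0,0,0,0],
  [0,0,0,0,0,0],
  [0,0,0,0,0,0],
], claw=-1, squeeze=60)

```text
clock: 2.6
position: [0.4515, 0.1237, 0.0851]
ee_rot: [-0.281, 3.129, 0.0]
force: [0.7, 0.9, -0.3]
width: 0.613
gripper_force: 0.0
```

move_arm([
  [0,0,0,0,0,0],
  [0,0,0,0,0,0],
  [0,0,0,0,0,0],
])

```text
clock: 2.9
position: [0.4514, 0.1237, 0.085]
ee_rot: [0.28, -3.129, -0.0]
force: [-1.3, 2.3, 0.8]
width: 0.353
gripper_force: 1.4
```

move_arm([
  [0,0,0,0,0,0],
  [0,0,0,0,0,0],
  [0,0,0,0,0,0],
  [0,0,0,0,0,0],
])

```text
clock: 3.3
position: [0.4514, 0.1238, 0.085]
ee_rot: [-0.281, 3.129, 0.0]
force: [-1.1, 2.0, -1.7]
width: 0.303
gripper_force: 60.0
```

move_arm([
  [0,0,0.02,0,0,0],
  [0,0,0.05,0,0,0],
  [0,0,0.09,0,0,0],
  [0,0,0.13,0,0,0],
  [0,0,0.13,0,0,0],
])

```text
clock: 3.8
position: [0.4533, 0.1238, 0.1855]
ee_rot: [-0.279, 3.124, 0.002]
force: [0.3, -0.1, -4.8]
width: 0.3
gripper_force: 60.0
```

move_arm([
  [0.04,0.003,0,0,0,-0.08],
  [0.08,0.006,0,0,0,-0.16],
  [0.12,0.01,0,0,0,-0.25],
  [0.154,0.0135,0,0,0,-0.328],
  [0.154,0.0135,0,0,0,-0.328],
])

```text
clock: 4.3
position: [0.5691, 0.1334, 0.1806]
ee_rot: [0.264, 3.13, -0.002]
force: [-0.6, -1.3, -3.8]
width: 0.298
gripper_force: 60.0
```

move_arm([
  [0,0,0,0,0,0],
])

```text
clock: 4.4
position: [0.566, 0.1331, 0.1806]
ee_rot: [-0.257, -3.128, 0.003]
force: [-0.6, -0.8, -3.3]
width: 0.298
gripper_force: 60.0
```

Run:
```python
from h import *
o=readout.observe(); print(o['position'],o['ee_rot'],o['joints'],o['force'])
s=get_image('side')[0][...,::-1]
cv2.imwrite('pics/c2.png',cv2.resize(s[60:240,210:390],(600,600)))
```

```text
[0.56595599 0.13313478 0.18058389] [-2.57399184e-01 -3.12811240e+00  2.76675948e-03] [-0.45848659  0.40814328  0.18652969  1.75006738 -0.08716812  0.99481344
  1.16743544] [-0.55428946 -0.84545414 -3.27767352]
```

View pics/c2.png

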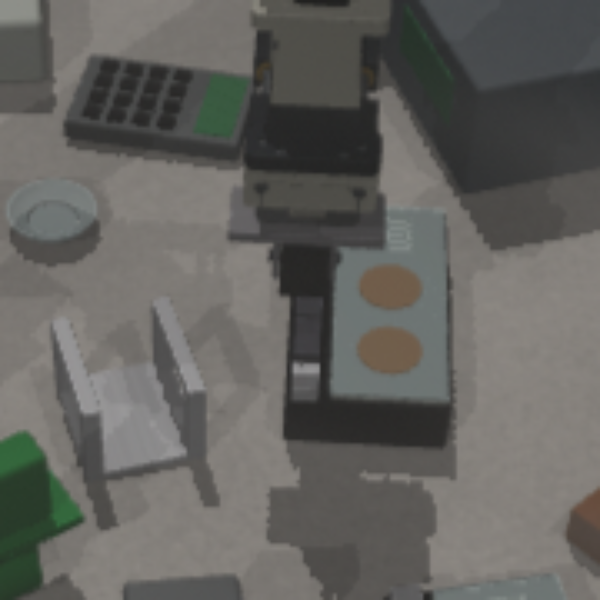

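The wheel hangs above the bar with the right heading, and the empty rack is visible at lower left. I'll shift x by +4 mm and press down on link 1.

move_arm([
  [0.006,0.001,-0.03,0,0,0],
  [0.006,0.001,-0.055,0,0,0],
  [0.006,0.001,-0.065,0,0,0],
  [0.006,0.001,-0.072,0,0,0],
  [0.006,0.001,-0.072,0,0,0],
])

```text
clock: 4.95
position: [0.5709, 0.1345, 0.1284]
ee_rot: [-0.258, -3.13, 0.0]
force: [0.4, 0.2, -4.0]
width: 0.299
gripper_force: 60.0
```

move_arm([
  [0,0,-0.003,0,0,0],
  [0,0,-0.005,0,0,0],
  [0,0,-0.005,0,0,0],
])

```text
clock: 5.25
position: [0.5719, 0.1347, 0.1255]
ee_rot: [0.258, 3.13, 0.001]
force: [-0.7, 0.6, 2.1]
width: 0.302
gripper_force: 60.0
```

move_arm([
  [0.002,0.014,0.002,0,0,0],
  [0.004,0.028,0.002,0,0,0],
  [0.006,0.042,0.002,0,0,0],
  [0.009,0.056,0.002,0,0,0],
  [0.011,0.071,0.002,0,0,0],
])

```text
clock: 5.75
position: [0.5804, 0.1887, 0.1267]
ee_rot: [0.258, 3.13, -0.0]
force: [1.4, -1.8, 4.1]
width: 0.3
gripper_force: 60.0
```

move_arm([
  [0.002,0.014,0,0,0,0],
  [0.004,0.028,0,0,0,0],
  [0.006,0.042,0,0,0,0],
  [0.009,0.056,0,0,0,0],
  [0.011,0.071,0,0,0,0],
])

```text
clock: 6.25
position: [0.5883, 0.2419, 0.1263]
ee_rot: [0.259, 3.131, 0.001]
force: [3.1, -0.6, 2.7]
width: 0.306
gripper_force: 60.0
```

Clean first pass. Now I'll press harder and roll back.

move_arm([
  [0,0,-0.003,0,0,0],
  [0,0,-0.006,0,0,0],
  [0,0,-0.006,0,0,0],
])

```text
clock: 6.55
position: [0.5879, 0.2416, 0.1227]
ee_rot: [0.258, 3.131, 0.002]
force: [-0.2, 0.3, 11.9]
width: 0.3
gripper_force: 60.0
```

move_arm([
  [0,0,-0.003,0,0,0],
  [-0.002,-0.014,-0.003,0,0,0],
  [-0.005,-0.03,-0.003,0,0,0],
  [-0.008,-0.046,-0.003,0,0,0],
  [-0.011,-0.066,-0.003,0,0,0],
])

```text
clock: 7.05
position: [0.5803, 0.1942, 0.1224]
ee_rot: [0.256, 3.128, 0.008]
force: [-4.3, 3.0, 24.5]
width: 0.303
gripper_force: 60.0
```

move_arm([
  [-0.003,-0.015,0,0,0,0],
  [-0.005,-0.03,0,0,0,0],
  [-0.007,-0.045,0,0,0,0],
  [-0.01,-0.06,0,0,0,0],
  [-0.013,-0.077,0,0,0,0],
])

```text
clock: 7.55
position: [0.5708, 0.1355, 0.1224]
ee_rot: [0.257, 3.128, 0.007]
force: [-3.9, 2.5, 28.2]
width: 0.305
gripper_force: 60.0
```

The height is steady at 0.1224 m with 25–28 N, which matches the end-block level. One more firm forward pass, then lift.

move_arm([
  [0.002,0.015,0,0,0,0],
  [0.005,0.03,0,0,0,0],
  [0.008,0.046,0,0,0,0],
  [0.011,0.066,0,0,0,0],
  [0.014,0.084,0,0,0,0],
])

```text
clock: 8.05
position: [0.5813, 0.1973, 0.1224]
ee_rot: [0.259, 3.128, 0.003]
force: [-3.9, -1.5, 27.4]
width: 0.302
gripper_force: 60.0
```

move_arm([
  [0.003,0.015,0,0,0,0],
  [0.005,0.03,0,0,0,0],
  [0.007,0.045,0,0,0,0],
  [0.01,0.059,0,0,0,0],
  [0.01,0.059,0,0,0,0],
])

```text
clock: 8.55
position: [0.5891, 0.244, 0.1225]
ee_rot: [0.255, 3.128, 0.007]
force: [-2.5, 2.4, 25.6]
width: 0.301
gripper_force: 60.0
```

move_arm([
  [0,0,0.03,0,0,0],
  [0,0,0.06,0,0,0],
  [-0.05,-0.04,0.09,0,0,0.1],
  [-0.1,-0.09,0.09,0,0,0.2],
  [-0.15,-0.14,0.09,0,0,0.328],
])

```text
clock: 9.05
position: [0.4786, 0.1407, 0.186]
ee_rot: [0.288, -3.125, 0.001]
force: [0.1, -1.4, -3.8]
width: 0.301
gripper_force: 60.0
```

Run:
```python
from h import *
im,d,W=pts('side'); t,td,T=pts('top')
for nm,D in(('top',T),('side',W)):
    a=np.radians(-9.4);R=np.array([[np.cos(a),-np.sin(a)],[np.sin(a),np.cos(a)]])
    w=D.reshape(-1,3); L=(w[:,:2]-[.6215,.1813])@R
    ok=(abs(L[:,0]+.042)<.006)&(w[:,2]>.03)&(w[:,2]<.08)
    print(nm,[(y,len(q),round(float(np.median(q))*1000,1)) for y in(-85,-54,-18,18,54,85) for q in [w[ok&(abs(L[:,1]*1000-y)<10),2]] if len(q)])
for nm,D in(('top',T),('side',W)):
    m=(D[...,2]>.056)&(D[...,2]<.07)&(abs(D[...,0]-.451)<.06)&(abs(D[...,1]-.122)<.06)
    k=m; print(nm,k.sum(),cv2.minAreaRect((D[k][:,:2]*1000).astype(np.float32)) if k.any() else '')
o=readout.observe(); print(o['position'],o['ee_rot'],o['force'])
cv2.imwrite('pics/c3.png',np.hstack([cv2.resize(im[90:240,210:360,::-1],(400,400)),cv2.resize(t[105:265,120:280,::-1],(400,400))]))
```

```text
top [(-85, 51, 50.5), (-54, 49, 49.9), (-18, 58, 50.0)]
side [(-85, 48, 47.3), (-54, 35, 48.9), (-18, 28, 48.6), (18, 31, 49.1), (54, 30, 48.1), (85, 29, 48.7)]
top 290 ((415.8120422363281, 113.03634643554688), (11.942183494567871, 90.04975128173828), 10.850625038146973)
side 391 ((448.4068908691406, 122.05630493164062), (82.75845336914062, 93.3799819946289), 11.091711044311523)
[0.47354863 0.13533094 0.18461551] [ 0.27924932 -3.1179183   0.00639277] [ 0.27927801  0.9616446  -3.69123331]
```

View pics/c3.png

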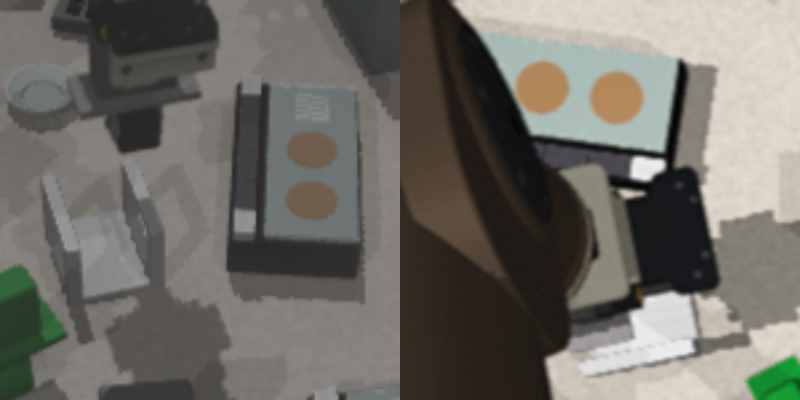

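All four links read level with the end blocks in both views (top: 50.0, side: 48–49 against blocks at 47–49), and the roller is upright near the rack. I'll line it up over the rack.

move_arm([
  [-0.015,-0.009,0,0,0,0.005],
  [-0.031,-0.018,0,0,0,0.01],
  [-0.031,-0.018,0,0,0,0.01],
  [-0.031,-0.018,0,0,0,0.01],
  [-0.031,-0.018,0,0,0,0.01],
])

```text
clock: 9.65
position: [0.4588, 0.1293, 0.1869]
ee_rot: [-0.298, 3.127, 0.0]
force: [0.5, -0.4, -4.5]
width: 0.305
gripper_force: 60.0
```

move_arm([
  [-0.011,-0.01,0,0,0,0],
  [-0.011,-0.01,-0.02,0,0,0],
  [-0.011,-0.01,-0.044,0,0,0],
  [-0.011,-0.01,-0.044,0,0,0],
  [-0.011,-0.01,-0.044,0,0,0],
])

```text
clock: 10.15
position: [0.4499, 0.1209, 0.1541]
ee_rot: [0.297, -3.127, 0.001]
force: [0.6, 0.3, -3.9]
width: 0.3
gripper_force: 60.0
```

move_arm([
  [0,0,-0.025,0,0,0],
  [0,0,-0.05,0,0,0],
  [0,0,-0.07,0,0,0],
  [0,0,-0.085,0,0,0],
  [0,0,-0.087,0,0,0],
])

```text
clock: 10.65
position: [0.4499, 0.1211, 0.0883]
ee_rot: [0.297, -3.127, 0.0]
force: [-0.4, -0.6, -3.7]
width: 0.301
gripper_force: 60.0
```

move_arm([
  [0,0,-0.003,0,0,0],
  [0,0,-0.004,0,0,0],
  [0,0,-0.004,0,0,0],
])

```text
clock: 10.95
position: [0.4505, 0.1214, 0.0862]
ee_rot: [-0.297, 3.127, 0.0]
force: [-1.0, -0.6, -4.9]
width: 0.305
gripper_force: 60.0
```

move_arm([
  [0,0,-0.001,0,0,0],
  [0,0,-0.002,0,0,0],
  [0,0,-0.002,0,0,0],
])

```text
clock: 11.25
position: [0.4505, 0.1213, 0.085]
ee_rot: [-0.297, 3.127, 0.001]
force: [-1.6, -0.5, 6.0]
width: 0.301
gripper_force: 60.0
```

It has landed at the height where I picked it up. Now I'll open the gripper and go straight up.

move_arm([
  [0,0,0,0,0,0],
  [0,0,0,0,0,0],
  [0,0,0,0,0,0],
  [0,0,0,0,0,0],
  [0,0,0,0,0,0],
], claw=1)

```text
clock: 11.75
position: [0.4502, 0.1212, 0.0842]
ee_rot: [-0.297, 3.128, 0.0]
force: [-0.1, 0.3, 0.4]
width: 0.691
gripper_force: 0.0
```

move_arm([
  [0,0,0,0,0,0],
  [0,0,0,0,0,0],
  [0,0,0,0,0,0],
  [0,0,0,0,0,0],
])

```text
clock: 12.15
position: [0.4502, 0.1212, 0.0842]
ee_rot: [-0.297, 3.127, 0.0]
force: [0.6, -0.3, -0.1]
width: 0.993
gripper_force: 0.0
```

move_arm([
  [0,0,0.02,0,0,0],
  [0,0,0.05,0,0,0],
  [0,0,0.1,0,0,0],
  [0,0,0.15,0,0,0],
  [0,0,0.2,0,0,0],
])

```text
clock: 12.65
position: [0.4498, 0.121, 0.2357]
ee_rot: [0.297, -3.127, 0.0]
force: [0.9, 0.7, -0.3]
width: 1.002
gripper_force: 0.0
```

move_arm([
  [0,0.06,0,0,0,0],
  [0,0.12,0,0,0,0],
  [0,0.18,0,0,0,0],
  [0,0.24,0,0,0,0],
  [0,0.3,0,0,0,0],
])

```text
clock: 13.15
position: [0.4499, 0.3479, 0.2343]
ee_rot: [-0.296, 3.127, 0.0]
force: [0.4, 0.2, -0.0]
width: 0.999
gripper_force: 0.0
```

Run:
```python
from h import *
im,d,W=pts('side'); t,td,T=pts('top')
for nm,D in(('top',T),('side',W)):
  for lo,hi in((.056,.08),(.115,.15)):
    k=(D[...,2]>lo)&(D[...,2]<hi)&(abs(D[...,0]-.451)<.06)&(abs(D[...,1]-.122)<.06)
    print(nm,lo,k.sum(),cv2.minAreaRect((D[k][:,:2]*1000).astype(np.float32)) if k.any() else '',np.median(D[k][:,2]))
a=np.radians(-9.4);R=np.array([[np.cos(a),-np.sin(a)],[np.sin(a),np.cos(a)]])
w=T.reshape(-1,3); L=(w[:,:2]-[.6215,.1813])@R
ok=(abs(L[:,0]+.042)<.006)&(w[:,2]>.03)&(w[:,2]<.08)
print([(y,len(q),round(float(np.median(q))*1000,1)) for y in(-85,-54,-18,18,54,85) for q in [w[ok&(abs(L[:,1]*1000-y)<10),2]] if len(q)])
cv2.imwrite('pics/c4.png',np.hstack([cv2.resize(im[90:240,210:360,::-1],(400,400)),cv2.resize(t[105:265,120:280,::-1],(400,400))]))
```

```text
top 0.056 797 ((450.02447509765625, 119.95579528808594), (95.77718353271484, 90.22691345214844), 10.851932525634766) 0.0725152074271268
top 0.115 562 ((450.3409729003906, 118.53950500488281), (64.03878021240234, 28.384780883789062), 11.157628059387207) 0.12936998841105674
side 0.056 620 ((448.33966064453125, 121.79171752929688), (96.4639663696289, 92.00373840332031), 11.02712345123291) 0.0714351471639621
side 0.115 404 ((449.16943359375, 118.85884857177734), (65.22354888916016, 32.32630920410156), 14.203751564025879) 0.1276026456473096
[(-85, 55, 49.9), (-54, 60, 50.1), (-18, 56, 49.6), (18, 61, 49.9), (54, 58, 49.8), (85, 58, 49.8)]
```

View pics/c4.png

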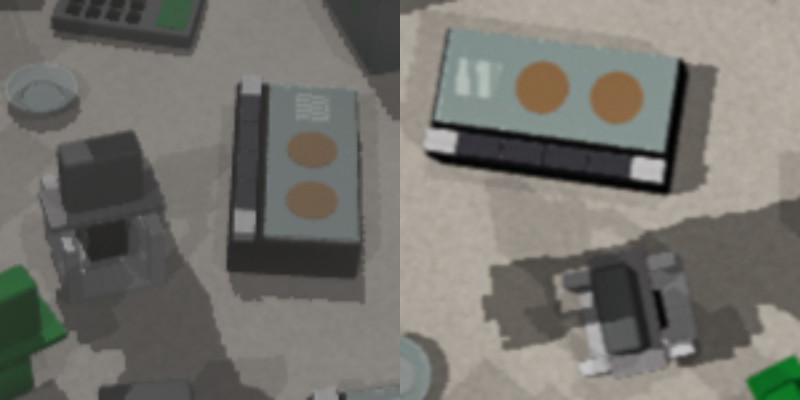

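The roller hangs upright and centred in its rack (grip top 129 mm, as at the start). All four links are level at 50 mm, and the gripper is clear.

```bash
python3 -c "
from cell import ticket
print(ticket.sign_off())"
```

```text
the job is handed in; nothing more can be done
None
```

The job is handed in (no verdict was returned): by depth measurement all four links on the left case are level with the end blocks, and the roller hangs upright and released in its own rack, at about 13 s of the 48 s limit.

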